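Pin the bin lever and hold the tilt-out bin open

ROBOT

A 6-joint arm with a two-finger parallel gripper is mounted at the origin on the work surface. World frame = base frame: x ahead of the robot, y to its left, z up, the work surface at z = 0. Lengths are in mm, angles in rad, forces in N, time in s.
With the tool pointing down it reaches from about 275 to 750 mm from the base axis. Payload 10.2 kg.
Tool frame: the origin (TCP) lies at the very end of the fingers, on their centre line; the grasp point (between the pads) lies 19 mm behind it; z points along the fingers, y is the line along which they close (so a half turn about z gives the same grasp; the last joint's range is limited). The gripper opens to 85 mm and grips with 20 to 120 N. Pads are 22 mm wide; open, the fingers measure 114 mm over their backs; the gripper's body (76 mm by 85 mm) begins 54 mm behind the grasp point. The pads swing forward as they close: fully open they stand 13 mm farther back than shut.
Start: joints at [-1.349, 0.313, 1.498, -0, 1.331, -0.223], TCP at [225.884, -473.928, 231.294] pointing down, gripper open.
Joint ranges: [-2.94, 2.94], [-0.97, 2.17], [0.19, 2.56], [-1.23, 4.37], [0.02, 3.11], [-2.88, 2.88]. Speed limits (rad/s): [2.39, 2.39, 3.01, 3.14, 3.14, 3.14].

INTERFACE

Orientations are given as a unit quaternion [w, x, y, z].
In Python, from rig import * gives the robot as it stands. The module is installed in compiled form; this text tells all that it offers.
- The arm moves only by the shell command python3 -m crank 'ROWS' [FORCE]. ROWS is JSON, a list that holds one entry, the list of rows, each a list of 7 numbers: the shift along the tool's x, y, z in units of 25 mm (1.0 is 25 mm), then the turn, a rotation vector about the tool's x, y, z in units of 8 degrees (1.0 is 8 degrees), then the finger opening in mm, from 0 to 85.4. A call has exactly 8 rows; each row shifts and turns the commanded pose from where the row before left it, along the tool's axes as they then stand; what a row does not reach is not made up. A row lasts 1/10 s, in which the tool goes at most 50 mm and 8.59 degrees, less where a joint would pass 70% of its speed; a pose out of reach is approached as far as the arm can. A call is refused whole if a number of a shift passes 1 or a number of a turn 1, either way. A call with a gripper value outside its range is refused whole. The fingers move at their own pace and stop on an object; FORCE is the grip in N (left out, the last holds). Time passes only in rows, so rows that do not move let the fingers close, or fill a call up. It gives the time, the measured TCP pose, the force, the opening and the grip force at its end, in the units of the state.
- sense(): the state, without advancing time (a new reading comes with each control period).
- capture(name): name is "side" or "top"; returns the picture (420x560x3 uint8, blue, green, red); there is no depth.
- camera_model(name): a dict with "fx", "fy", "cx", "cy" (pixels), "k1" (the pictures are not rectified: a ray, as slopes to the right and down, at radius r is drawn at 1 + k1 r^2 times it, then the intrinsics apply), "world_from_camera" (4x4, takes a point from camera to world coordinates). Camera axes: x right, y up, looking along -z (the intrinsics and any distortion apply to the point x, -y, -z); pixel columns grow to the right and rows downward; lengths in mm; the calibration is good to about 2 mm. A picture is of the moment at which its call begins. camera_model takes no time and is no camera call.
- finish_job(): hands the job in; it is judged then, once.
The state is a dict: "time_s": time; "joints": joint angles; "dq": joint speeds; "tau": joint torques, N m; "eef_pos": TCP position; "ee_rot": TCP orientation; "force": force on the tool from outside, world axes, zero at the start; "wrist_torque": the same for the moment, N m; "grip_width": opening from 0.0 (shut) to 1.0 (fully open); "grip_force": force on a finger pad.
Only numpy, scipy, OpenCV 4.12 (cv2) and the standard library are available. Lean on these libraries where they do the work, as an engineer would, in place of code of your own. Each camera call takes 0.05 s, during which the arm holds its last target. There are 200 camera calls.

TASK

The blue lever that opens the grey tilt-out bin has lost its linkage pin: take the red-headed pin from its black block and push it fully home through the lever's hole and the brass plate below, then let go of it. Then, with the gripper on the lever (it has a black post for this), swing it clockwise (seen from above) past the first two clicks to the third (red dot) and keep holding it there against its spring so that the bin stays tilted out; finish while still holding it. Leave the recycling standing around undisturbed.

Things in the scene. Friction and masses are not known exactly. Their poses are not given: they have to be found in the camera images.
- pin: Loose steel pin standing upright in the black block. Origin at the centre of its lower tip, z along the pin up to the head. Shank 12 mm diameter, 37 mm long, chamfered foot; then a steel collar 26 mm diameter, 4 mm thick (37 to 41 mm above the tip); then a red round grip 20 mm diameter, 30 mm high (41 to 71 mm above the tip). 100 g.
- pin_block: Fixed black parking block 70 x 70 x 45 mm, origin at the centre of its underside; the pin stands loosely in the 16 mm wide hole in the middle of its top, its collar resting on the top face. Lift the pin 40 mm or more to clear it.
- dial_hole (a point): Centre of the mouth of the pin hole in the lever's upper face, 70 mm above the shelf; 14.5 mm wide (2.5 mm chamfer), vertical, through the 16 mm thick lever, 55 mm from its axis on the side away from the post. At rest the brass plate's hole lies exactly below. The pin is home when its collar rests on the lever (tip 37 mm below this point).
- cam_hole (a point): Centre of the lower end of the equal 14.5 mm hole in the brass plate (14 mm thick, upper face 4 mm below the lever) that turns about the same axis below the lever and works the bin. 36 mm above the shelf; its z points up.
- dial_axis (a point): Point on the vertical turning axis of lever and brass plate, level with the lever's upper face (70 mm above the shelf). A steel hub, 52 mm diameter, stands 10 mm above the lever here.
- post_foot (a point): Centre of the foot of the upright black round post on the lever's end, 70 mm above the shelf, 110 mm from the axis; the post is 20 mm in diameter and 55 mm tall. It turns with the lever. Take it from above or push it sideways.
- lever: Blue flat lever 44 mm wide, 16 mm thick, from 80 mm behind its axis to 131 mm in front. Origin on its vertical axis at its underside (54 mm above the shelf); its y axis points to the post. Turns clockwise from above (post away from the robot), end stop at 0.95 rad. Unpinned it turns freely, with a very light spring to rest; pinned it drives the brass plate with about 0.09 rad of play (lag).
- cam (a joint): Angle of the brass plate, rad: 0 at rest, grows clockwise from above. Clicks at 0.25, 0.50, 0.75 (the pinned lever then points at the green, yellow, red dot on the base); the bump before the third is passed at about 0.63; end stop 0.82. A spring returns it to 0 from every click when let go: about 7 N at the post at first, 10 N at the third click, some 3 N more over each bump.
- bin (a joint): Tilt of the grey bin about its lower front edge in rad: 0 closed, half the angle of the brass plate (0.375 at the third click). Its top then leans about 90 mm towards the robot.
- bin_rim (a point): Middle of the upper edge of the bin's front, 264 mm above the shelf when closed; the bin front is 220 mm wide.
- wine_bottle: Bystander: empty green glass wine bottle, 74 mm diameter, 300 mm tall, standing; origin at the centre of its underside.
- pet_bottle: Bystander: clear PET bottle with blue cap, 64 mm diameter, 220 mm tall, standing; origin under its centre.
- tin_can: Bystander: open steel tin can, 74 mm diameter, 110 mm tall; origin under its centre.
- jam_jar: Bystander: glass jar with red lid, 72 mm diameter, 110 mm tall; origin under its centre.
- can_red: Bystander: crushed red aluminium can, 66 mm diameter, 33 mm tall; origin under its centre.
- can_blue: Bystander: crushed blue aluminium can, 66 mm diameter, 33 mm tall; origin under its centre.

How it is judged (in metres and radians):
On the way, in this order (a step that is already met when the one before it is completed fails the run):
1. the pin is home through the lever and the brass plate, and let go (horizontal distance between pin and cam_hole below 0.006 m and z of pin in the frame of cam_hole below 0.004 m and angle between pin's own z axis and vertical below 0.2 rad and contact force between the fingers and pin below 0.1 N and value of joint cam below 0.15 rad), for 0.2 s.
2. the pinned lever is at the third click, with the gripper on it (value of joint cam above 0.67 rad and contact force between the fingers and lever above 2 N), for 0.3 s.
At the end, for the whole second after the job is handed in: Fingers press the lever with over 2 N; the brass plate is held beyond 0.67 rad (third click), at rest; bin tilted over 0.31 rad; pin upright in both holes (tip within 6 mm sideways, at most 4 mm above the plate hole's lower end), untouched; recycling within 30 mm (all of step 2 and horizontal distance between pin and cam_hole below 0.006 m and z of pin in the frame of cam_hole below 0.004 m and angle between pin's own z axis and vertical below 0.2 rad and value of joint bin above 0.31 rad and velocity of joint cam between -0.1 and 0.1 rad/s and contact force between each of the arm, the fingers and pin below 0.1 N); the arm keeps its last pose, push and grip.
It fails at once if a piece of the recycling is moved by more than 30 mm or tipped (distance of any of wine_bottle, pet_bottle, tin_can, jam_jar, can_red, can_blue from where it was at the start of the episode above 0.03 m or angle between any of wine_bottle, pet_bottle, tin_can, jam_jar, can_red, can_blue's own z axis and vertical above 0.4 rad).
It also fails if it takes over 54 s, if anything falls off the work surface, if the arm or the gripper's body presses on something with over 40 N, if the wrist force passes 120 N, or if a joint passes its speed limit or range.

## Working session

There is one attempt and no reset: what is moved stays moved. The work goes in short steps, Python scripts to look and compute and a shell command to move; the robot and the scene stay as the last step left them, time stands still between calls to the robot, and variables do not carry over. Pictures are saved under pics/ and viewed, at most 10 in all, crops included, and the job is handed in when it is done.

```bash
mkdir -p pics; python3 - <<'E'
from rig import *
import cv2,numpy as np
s=sense();print(s['eef_pos'],s['ee_rot'],s['force'],s['grip_width'])
for n in('side','top'):
    cv2.imwrite(f'pics/{n}0.png',capture(n));m=camera_model(n);print(n,m['fx'],m['cx'],m['cy'],m['k1'],np.round(m['world_from_camera'],3).tolist())
E
```

```text
[ 225.81434005 -473.67007116  230.7231592 ] [-6.58505545e-04  9.75372322e-01  2.20563821e-01  9.46869333e-07] [ 0.60014477  0.4486009  -0.15714832] 1.0035659416868858
side 412.5419223846398 279.1409889105546 211.3781732123815 -0.10949711479336503 [[-0.703, 0.386, -0.598, -26.719], [-0.712, -0.393, 0.582, 698.051], [-0.01, 0.834, 0.551, 747.979], [0.0, 0.0, 0.0, 1.0]]
top 473.09250336369513 279.8228556372939 214.54790867583824 -0.10173727595285151 [[0.024, 0.987, -0.158, 387.667], [-1.0, 0.02, -0.024, 70.462], [-0.02, 0.158, 0.987, 1395.089], [0.0, 0.0, 0.0, 1.0]]
```

View pics/side0.png

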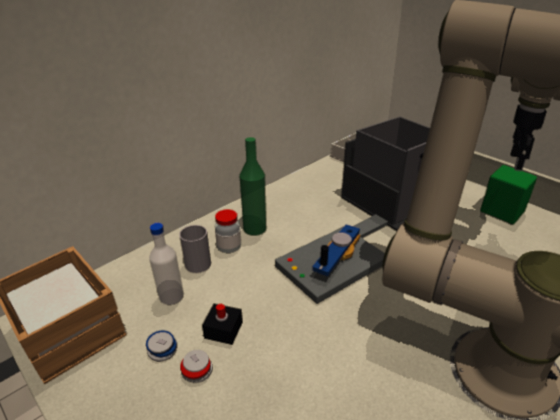

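View pics/top0.png

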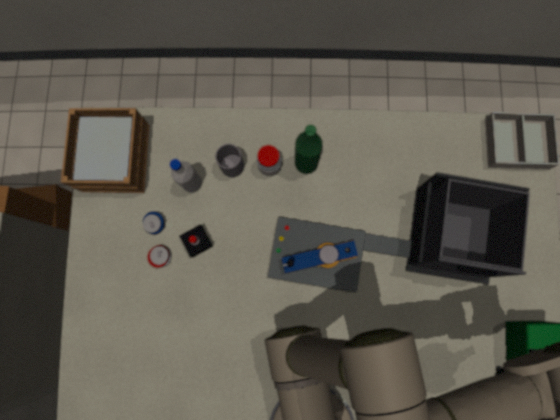

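Side view: pin head at about (221,310), lever around (338,252) with the post at (324,255). Top view: pin at (194,240), hub at (329,255), post at (290,262), pin hole near (348,250).

```bash
cat >h.py <<'E'
from rig import *
import cv2,numpy as np
def ray(n,uv):
    m=camera_model(n);T=np.array(m['world_from_camera'])
    K=np.array([[m['fx'],0,m['cx']],[0,m['fy'],m['cy']],[0,0,1.]])
    p=cv2.undistortPoints(np.array([[uv]],float),K,np.array([m['k1'],0,0,0.]))[0,0]
    return T[:3,3],T[:3,:3]@np.array([p[0],-p[1],-1])
def onz(n,uv,z):
    o,d=ray(n,uv);return o+d*(z-o[2])/d[2]
def tri(us,ut):
    o,d=ray('side',us);p,e=ray('top',ut)
    t=np.linalg.lstsq(np.c_[d,-e],p-o,rcond=None)[0];a,b=o+d*t[0],p+e*t[1]
    return (a+b)/2,np.linalg.norm(a-b)
def blobs(im,f,amin=6):
    h=cv2.cvtColor(im,cv2.COLOR_BGR2HSV).astype(int)
    n,l,st,c=cv2.connectedComponentsWithStats(f(h[...,0],h[...,1],h[...,2]).astype(np.uint8))
    return [(np.round(c[i],1).tolist(),st[i].tolist()) for i in range(1,n) if st[i,4]>=amin]
red=lambda h,s,v:((h<8)|(h>172))&(s>150)&(v>70)
blue=lambda h,s,v:(h>100)&(h<130)&(s>120)&(v>40)
E
python3 - <<'E'
from h import *
S=cv2.imread('pics/side0.png');T=cv2.imread('pics/top0.png')
for n,i in(('s',S),('t',T)):
    print(n,'red',blobs(i,red));print(n,'blue',blobs(i,blue))
a=cv2.resize(T[225:285,260:370],None,fx=7,fy=7,interpolation=cv2.INTER_CUBIC)
b=cv2.resize(S[215:300,290:380],None,fx=6,fy=6,interpolation=cv2.INTER_CUBIC)[:, :]
cv2.imwrite('pics/ct.png',np.clip(a*1.6,0,255));cv2.imwrite('pics/cs.png',np.clip(b*1.6,0,255))
E
```

```text
s red [([225.9, 216.8], [215, 209, 22, 17, 286]), ([289.5, 259.2], [287, 258, 6, 4, 16]), ([220.5, 310.2], [216, 304, 9, 14, 100]), ([194.1, 371.3], [180, 360, 30, 19, 216])]
s blue [([156.3, 228.2], [150, 223, 13, 12, 126]), ([350.6, 230.7], [341, 225, 18, 15, 137]), ([332.8, 256.6], [320, 243, 27, 31, 337]), ([316.3, 265.1], [313, 259, 8, 11, 48]), ([168.2, 350.0], [156, 339, 20, 18, 92])]
t red [([268.0, 155.6], [258, 145, 21, 22, 360]), ([286.5, 227.3], [285, 226, 4, 4, 14]), ([192.2, 238.9], [189, 236, 8, 7, 46]), ([153.2, 262.8], [148, 255, 16, 12, 38])]
t blue [([175.2, 164.4], [170, 160, 11, 10, 82]), ([159.0, 220.3], [149, 212, 15, 21, 63]), ([346.3, 249.6], [335, 241, 22, 18, 246]), ([302.4, 260.3], [282, 250, 41, 22, 526])][ WARN:0@0.116] global loadsave.cpp:1063 imwrite_ Unsupported depth image for selected encoder is fallbacked to CV_8U.
```

View pics/ct.png

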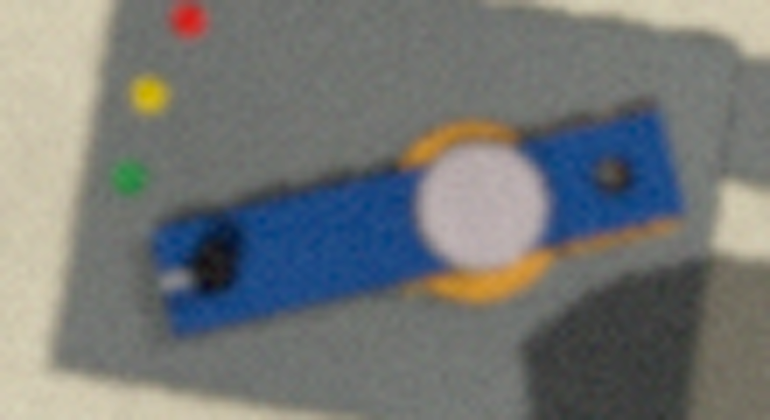

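View pics/cs.png

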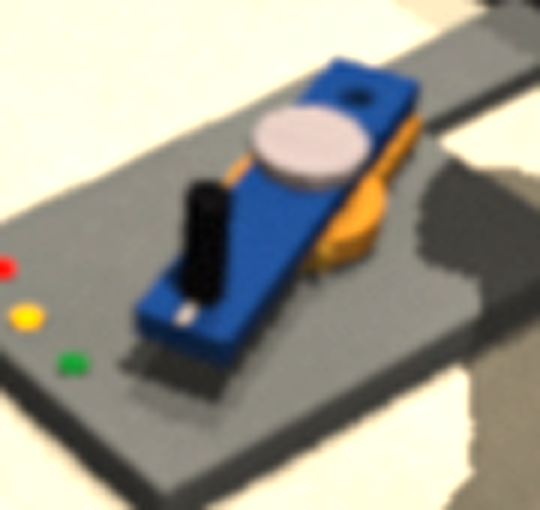

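Top crop: pin hole (612,175) → full image (347.0,249.6), hub (328.4,253.7), post top about (291.3,258.4). Side crop: hole → (349.1,230.8), hub (341.2,237.9), post top (324.4,245.7).

```bash
python3 - <<'E'
from h import *
np.set_printoptions(precision=1,suppress=True)
for n,a,b,z in(('hole',(349.1,230.8),(347,249.6),70),('hub',(341.2,237.9),(328.4,253.7),80),('post',(324.4,245.7),(291.3,258.4),125),('pin',(220.5,310.2),(192.2,238.9),103)):
    print(n,*tri(a,b),onz('side',a,z),onz('top',b,z))
for p in[(220.5,306),(220.5,315)]:print(onz('side',p,103))
for n,b,z in(('jar',(268,155.6),110),('rdot',(286.5,227.3),30),('canred',(158,257),33),('canblue',(152,223),33)):print(n,onz('top',b,z))
from scipy.spatial.transform import Rotation as R
q=sense()['ee_rot'];print(R.from_quat(np.r_[q[1:],q[0]]).as_matrix())
S=cv2.imread('pics/side0.png');T=cv2.imread('pics/top0.png')
a=cv2.resize(T[205:275,140:220],None,fx=7,fy=7,interpolation=cv2.INTER_CUBIC)
b=cv2.resize(S[295:345,195:250],None,fx=7,fy=7,interpolation=cv2.INTER_CUBIC)
c=np.zeros((490,945,3));c[:,:560]=a;c[:350,560:]=b
cv2.imwrite('pics/pin.png',np.clip(c[:,150:]*1.6,0,255).astype(np.uint8))
E
```

```text
hole [503.3 -89.6  66.5] 2.158378954014409 [499.7 -86.2  70. ] [503.9 -88.6  70. ]
hub [490.1 -36.4  77.4] 1.629494526735683 [487.4 -34.   80. ] [490.6 -35.7  80. ]
post [469.8  65.1 119.4] 7.101954745441336 [462.4  68.9 125. ] [472.4  67.2 125. ]
pin [524.  348.7  65.6] 2.832595988313075 [492.7 367.1 103. ] [521.2 341.9 103. ]
[502.2 359.7 103. ]
[482.  375.5 103. ]
jar [760.4 138.3 110. ]
rdot [568.8  82.7  30. ]
canred [473.1 454.7  33. ]
canblue [572.6 479.   33. ]
[[ 0.9  0.4 -0. ]
 [ 0.4 -0.9  0. ]
 [ 0.  -0.  -1. ]]
```

View pics/pin.png

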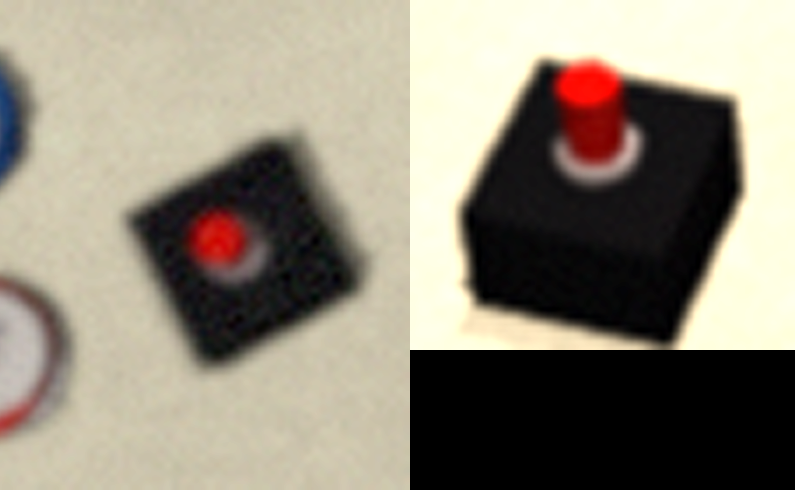

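The crop shows the pin's red top disc: top view → (192.1,238.6), side view → (220.0,306.7). First move: raise and rotate so that tool x lies along the lever.

```bash
python3 - <<'E'
from h import *
np.set_printoptions(precision=1,suppress=True)
a,b=(220.,306.7),(192.1,238.6)
print(*tri(a,b),onz('side',a,79),onz('top',b,79))
E
python3 -m crank '[[[0,0,-0.5,0,0,-1,85],[0,0,-0.5,0,0,-1,85],[0,0,-0.5,0,0,-1,85],[0,0,-0.5,0,0,-1,85],[0,0,-0.5,0,0,-1,85],[0,0,-0.5,0,0,-1,85],[0,0,-0.5,0,0,-1,85],[0,0,-0.5,0,0,-1,85]]]' 40
```

```text
[524.5 347.6  75.4] 1.1866558305179602 [521.  349.2  79. ] [524.5 347.3  79. ]
time_s: 0.9
eef_pos: [225.8, -473.8, 331.5]
ee_rot: [-0.0, 0.708, 0.706, 0.0]
force: [-0.1, -0.4, 0.4]
grip_width: 0.997
grip_force: 0.0
```

```bash
python3 -m crank '[[[0,0,0,0,0,-0.9,85],[0,0,0,0,0,-0.9,85],[1,0.68,0,0,0,0,85],[1,0.68,0,0,0,0,85],[1,0.68,0,0,0,0,85],[1,0.68,0,0,0,0,85],[1,0.68,0,0,0,0,85],[1,0.68,0,0,0,0,85]]]'
python3 -m crank '[[[1,0.68,0,0,0,0,85],[1,0.68,0,0,0,0,85],[1,0.68,0,0,0,0,85],[1,0.68,0,0,0,0,85],[1,0.68,0,0,0,0,85],[1,0.68,0,0,0,0,85],[1,0.68,0,0,0,0,85],[1,0.68,0,0,0,0,85]]]'
python3 -m crank '[[[1,0.68,0,0,0,0,85],[1,0.68,0,0,0,0,85],[1,0.68,0,0,0,0,85],[1,0.68,0,0,0,0,85],[1,0.68,0,0,0,0,85],[1,0.68,0,0,0,0,85],[1,0.68,0,0,0,0,85],[1,0.68,0,0,0,0,85]]]'
```

```text
time_s: 1.7
eef_pos: [289.1, -302.6, 331.0]
ee_rot: [-0.0, 0.617, 0.787, 0.0]
force: [0.5, 0.8, 0.1]
grip_width: 0.991
grip_force: 0.0
time_s: 2.5
eef_pos: [373.1, -75.8, 331.2]
ee_rot: [-0.0, 0.616, 0.787, -0.0]
force: [0.4, 0.2, 0.3]
grip_width: 0.996
grip_force: 0.0
time_s: 3.3
eef_pos: [457.1, 151.1, 331.0]
ee_rot: [-0.0, 0.616, 0.787, -0.0]
force: [0.8, -0.7, 1.1]
grip_width: 0.994
grip_force: 0.0
```

```bash
python3 -m crank '[[[0.88,0.56,0.9,0,0,0,85],[0.88,0.56,0.9,0,0,0,85],[0.88,0.56,0.9,0,0,0,85],[0.88,0.56,0.9,0,0,0,85],[0.88,0.56,0.9,0,0,0,85],[0.88,0.56,0.9,0,0,0,85],[0.88,0.56,0.9,0,0,0,85],[0.88,0.56,0.9,0,0,0,85]]]'
python3 - <<'E'
from h import *
S=capture('side');T=capture('top')
print(sense()['eef_pos'])
c=np.zeros((480,800,3),np.uint8)
c[:,:400]=cv2.resize(T[200:280,160:227],(400,480));c[:,400:]=cv2.resize(S[250:346,180:260],(400,480))
cv2.imwrite('pics/a.png',np.clip(c*1.6,0,255).astype(np.uint8))
E
```

```text
time_s: 4.1
eef_pos: [523.5, 348.5, 149.9]
ee_rot: [-0.0, 0.616, 0.787, -0.0]
force: [0.0, -1.0, 0.2]
grip_width: 0.992
grip_force: 0.0
[522.12381997 349.00499333 147.00258504]
```

View pics/a.png

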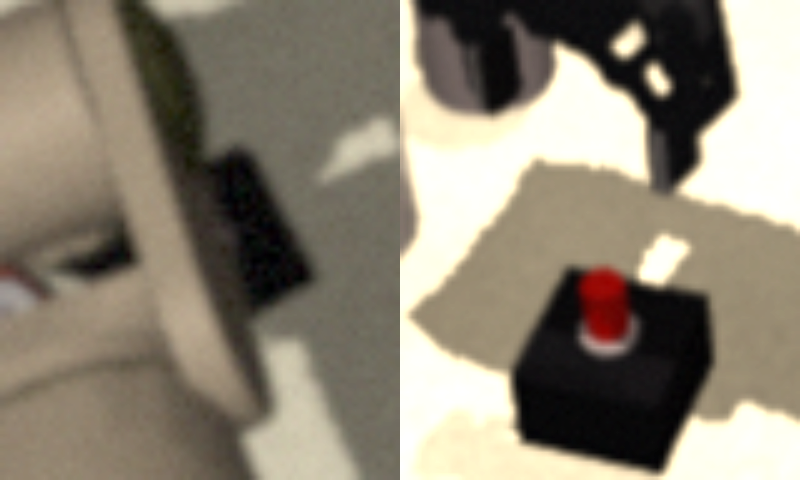

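The top camera is blocked by the arm; in the side view the open fingers (490,105) and (670,190) straddle the pin, so I descend and grip it.

```bash
python3 -m crank '[[[0,0,0.7,0,0,0,85],[0,0,0.7,0,0,0,85],[0,0,0.7,0,0,0,85],[0,0,0.7,0,0,0,85],[0,0,0.5,0,0,0,85],[0,0,0.4,0,0,0,85],[0,0,0,0,0,0,60],[0,0,0,0,0,0,50]]]'
python3 -m crank '[[[0,0,0,0,0,0,40],[0,0,0,0,0,0,30],[0,0,0,0,0,0,20],[0,0,0,0,0,0,10],[0,0,0,0,0,0,5],[0,0,0,0,0,0,5],[0,0,0,0,0,0,5],[0,0,0,0,0,0,5]]]' 40
python3 -c "
from h import *
print(sense());print(blobs(capture('side'),red))"
```

```text
time_s: 5.0
eef_pos: [523.8, 347.5, 59.4]
ee_rot: [0.0, 0.616, 0.787, 0.0]
force: [0.3, -0.7, -0.1]
grip_width: 0.684
grip_force: 0.0
time_s: 5.8
eef_pos: [523.8, 347.6, 59.4]
ee_rot: [0.0, 0.616, 0.787, 0.001]
force: [0.1, 0.1, 5.5]
grip_width: 0.214
grip_force: 39.2
{'time_s': 5.8, 'joints': array([3.99860669e-01, 7.05601891e-01, 1.35283740e+00, 2.90123779e-05,
       1.08194473e+00, 1.57514392e-01]), 'dq': array([ 0.00128993, -0.00183384,  0.00092438, -0.00176007, -0.00151783,
        0.00270894]), 'tau': array([ 1.46801407e-01, -5.16010201e+01, -2.09686697e+01,  2.91780371e-02,
        5.51342173e-02,  9.71288064e-04]), 'eef_pos': array([523.81177196, 347.64512895,  59.39950283]), 'ee_rot': array([2.82076896e-04, 6.16454352e-01, 7.87390416e-01, 5.34601011e-04]), 'force': array([0.11284043, 0.06575796, 5.53541983]), 'wrist_torque': array([ 0.01774471, -0.03100788, -0.00882072]), 'grip_force': 39.15335476398468, 'grip_width': 0.213571956315587}
[([289.5, 259.2], [287, 258, 6, 4, 16]), ([194.1, 371.5], [180, 360, 30, 19, 220])]
```

```bash
python3 -m crank '[[[0,0,-0.2,0,0,0,5],[0,0,-0.5,0,0,0,5],[0,0,-0.8,0,0,0,5],[0,0,-0.8,0,0,0,5],[0,0,-0.8,0,0,0,5],[0,0,-0.8,0,0,0,5],[0,0,-0.8,0,0,0,5],[0,0,-0.5,0,0,0,5]]]'
python3 -m crank '[[[-0.5,-0.15,0,0,0,0,5],[-1,-0.3,0,0,0,0,5],[-1,-0.3,0,0,0,0,5],[-1,-0.3,0,0,0,0,5],[-1,-0.3,0,0,0,0,5],[-1,-0.3,0,0,0,0,5],[-1,-0.3,0,0,0,0,5],[-1,-0.3,0,0,0,0,5]]]'
python3 -m crank '[[[-1,-0.3,0,0,0,0,5],[-1,-0.3,0,0,0,0,5],[-1,-0.3,0,0,0,0,5],[-1,-0.3,0,0,0,0,5],[-1,-0.3,0,0,0,0,5],[-1,-0.3,0,0,0,0,5],[-1,-0.3,0,0,0,0,5],[-1,-0.3,0,0,0,0,5]]]'
python3 -m crank '[[[-0.76,-0.13,0.5,0,0,0,5],[-0.5,-0.1,0.5,0,0,0,5],[0,0,0.5,0,0,0,5],[0,0,0.5,0,0,0,5],[0,0,0,0,0,0,5],[0,0,0,0,0,0,5],[0,0,0,0,0,0,5],[0,0,0,0,0,0,5]]]'
python3 - <<'E'
from h import *
S=capture('side');T=capture('top')
print(sense()['eef_pos'])
cv2.imwrite('pics/S2.png',S);cv2.imwrite('pics/T2.png',T)
c=np.zeros((480,800,3),np.uint8)
c[:,:400]=cv2.resize(T[213:285,300:360],(400,480),interpolation=2);c[:,400:]=cv2.resize(S[180:252,315:375],(400,480),interpolation=2)
cv2.imwrite('pics/b.png',np.clip(c*1.8,0,255).astype(np.uint8))
E
```

```text
time_s: 6.65
eef_pos: [523.5, 347.6, 190.9]
ee_rot: [0.0, 0.616, 0.787, 0.001]
force: [0.1, -0.1, -2.3]
grip_width: 0.217
grip_force: 39.5
time_s: 7.45
eef_pos: [512.8, 150.1, 187.8]
ee_rot: [-0.001, 0.617, 0.787, -0.001]
force: [0.3, 0.0, -1.3]
grip_width: 0.219
grip_force: 39.5
time_s: 8.25
eef_pos: [502.3, -58.0, 187.8]
ee_rot: [-0.001, 0.617, 0.787, -0.0]
force: [-0.8, -0.8, -1.6]
grip_width: 0.215
grip_force: 39.5
time_s: 9.05
eef_pos: [505.9, -88.3, 139.3]
ee_rot: [0.001, 0.616, 0.788, 0.0]
force: [0.2, -0.1, -0.8]
grip_width: 0.22
grip_force: 39.5
[505.75572939 -88.47522744 139.19128673]
```

View pics/b.png

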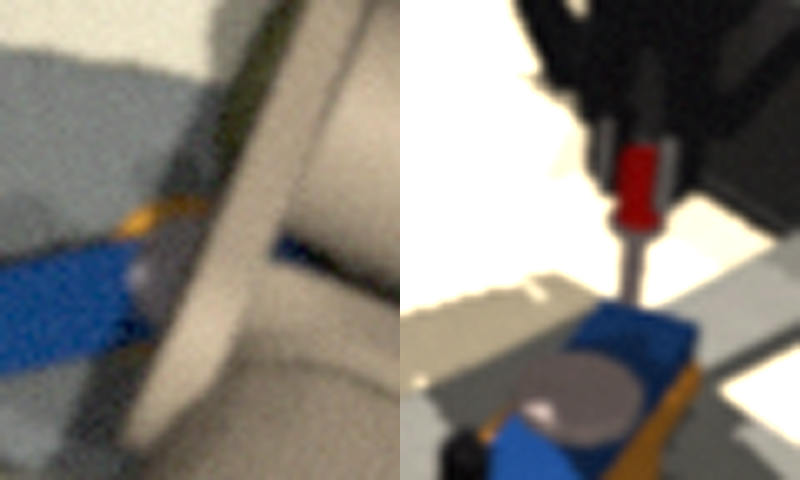

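Side crop: the held pin is upright with its tip at (630,303) → full image about (349.1,225), just above the lever's hole. The top view is blocked by the arm. I compare the shank line with the hole in the same camera.

```bash
python3 - <<'E'
from h import *
np.set_printoptions(precision=1,suppress=True)
S=cv2.imread('pics/S2.png')
for y in range(200,230,2):print(y,S[y,340:360].max(1),S[y,340:360,2].astype(int)-S[y,340:360,0])
def proj(n,P):
    m=camera_model(n);T=np.array(m['world_from_camera']);p=T[:3,:3].T@(np.array(P)-T[:3,3]);a,b=p[0]/-p[2],-p[1]/-p[2];k=1+m['k1']*(a*a+b*b)
    return np.array([m['fx']*a*k+m['cx'],m['fy']*b*k+m['cy']])
e=sense()['eef_pos']
for z in(-51.4,-14.4,-10.4):print('proj pin',z,proj('side',e+[0,0,z]))
print('hole tri',proj('side',(503.3,-89.6,66.5)),'text', proj('side',(503.6,-89.1,70)))
print(onz('side',(349.1,225),87.8))
E
```

```text
200 [171 162 128  69  34  41  35  18   9  15  23  25  22  20  26  27  19  12
  10   9] [41 38 31 16  5  5  4  1 -1  3  3  3  3  2  2  3  1  2 -1  0]
202 [164 156 119  56  34  43  35  20  32  51  59  61  62  49  48  50  34  16
  11  10] [40 37 29 12  5  5  4  6 27 46 51 51 50 28  9  5  3  2 -1  0]
204 [164 160 119  56  35  42  32  30  50  64  66  67  62  48  46  46  29  13
   9   9] [39 38 30 13  3  5  4 19 48 61 61 64 57 29  9  5  2  0  0 -1]
206 [183 187 161 106  62  42  29  34  54  63  68  68  60  46  46  42  25  13
   8  12] [42 43 38 25 12  5  6 27 49 61 67 66 53 22  7  4  2  1 -1  0]
208 [195 195 193 174 126  68  37  43  59  66  68  69  58  49  47  39  20  17
  31  36] [44 44 43 39 29 14 10 31 55 63 65 66 47 18  6  4  1  2  7  9]
210 [195 195 194 193 189 176 142  94  68  66  69  67  55  49  50  49  66 102
 141 158] [45 44 44 43 44 42 39 39 52 65 67 65 42 15  7  7 15 25 34 38]
212 [197 197 198 198 193 157  93  61  62  67  70  69  66  60  71 118 155 169
 170 169] [44 44 44 44 44 37 25 31 54 65 69 68 61 40 22 28 37 40 39 39]
214 [200 200 200 201 198 172 118  69  56  58  62  62  60 
[... 583 characters left out ...]
  73 136 188 207 210 209 207 200
 186 161] [28 33 39 43 45 46 45 36 17  8 14 32 43 45 45 46 45 44 41 33]
224 [101 102 100 101 106 110 117  97  61  53  81 147 190 197 187 166 139 117
 102  98] [26 26 24 25 22 16 15 13  8  7 16 34 43 44 41 34 25 17 11 10]
226 [97 90 77 61 56 51 50 51 49 51 55 71 82 84 83 84 88 95 98 99] [ 24  22  15   2 -17 -34 -40 -36 -33 -29 -20  -5   2   2   2   1   3   7
   8   9]
228 [56 47 50 51 52 52 51 51 50 50 49 51 51 50 50 52 54 57 62 73] [  7  -3 -22 -36 -40 -39 -39 -39 -39 -40 -40 -40 -40 -40 -39 -37 -29 -23
 -18  -7]
proj pin -51.4 [348.4 224.4]
proj pin -14.4 [349.5 213.3]
proj pin -10.4 [349.7 212. ]
hole tri [348.7 230.8] text [348.6 229.8]
[502.5 -87.4  87.8]
```

```bash
python3 -m crank '[[[-0.01,-0.07,0,0,0,0,5],[0,0,0.2,0,0,0,5],[0,0,0.2,0,0,0,5],[0,0,0.15,0,0,0,5],[0,0,0.15,0,0,0,5],[0,0,0.15,0,0,0,5],[0,0,0.15,0,0,0,5],[0,0,0,0,0,0,5]]]'
python3 -c "
from rig import *
s=sense();print(s['wrist_torque'],s['force'])"
```

```text
time_s: 9.95
eef_pos: [503.7, -89.1, 113.2]
ee_rot: [-0.0, 0.616, 0.787, -0.0]
force: [0.2, 0.0, -1.3]
grip_width: 0.217
grip_force: 39.5
[-0.02019825 -0.03207805  0.01218515] [ 0.18402257  0.0466548  -1.27923278]
```

```bash
python3 -m crank '[[[0,0,0.12,0,0,0,5],[0,0,0.12,0,0,0,5],[0,0,0.12,0,0,0,5],[0,0,0.12,0,0,0,5],[0,0,0.12,0,0,0,5],[0,0,0.12,0,0,0,5],[0,0,0.12,0,0,0,5],[0,0,0,0,0,0,5]]]'
```

```text
time_s: 10.75
eef_pos: [503.7, -89.1, 92.4]
ee_rot: [-0.0, 0.616, 0.787, -0.0]
force: [-0.7, -0.5, -1.6]
grip_width: 0.215
grip_force: 39.5
```

```bash
python3 -m crank '[[[0,0,0.1,0,0,0,5],[0,0,0.1,0,0,0,5],[0,0,0.08,0,0,0,5],[0,0,0.04,0,0,0,5],[0,0,0.04,0,0,0,5],[0,0,0,0,0,0,5],[0,0,0,0,0,0,5],[0,0,0,0,0,0,5]]]'
```

```text
time_s: 11.55
eef_pos: [504.2, -89.2, 84.4]
ee_rot: [0.0, 0.616, 0.787, 0.0]
force: [-1.7, 2.5, 5.8]
grip_width: 0.215
grip_force: 40.2
```

```bash
python3 -m crank '[[[0,0,0,0,0,0,25],[0,0,0,0,0,0,40],[0,0,0,0,0,0,60],[0,0,0,0,0,0,70],[0,0,0,0,0,0,70],[0,0,0,0,0,0,70],[0,0,0,0,0,0,70],[0,0,0,0,0,0,70]]]'
python3 -m crank '[[[0,0,-0.3,0,0,0,70],[0,0,-0.6,0,0,0,70],[0,0,-0.8,0,0,0,70],[0,0,-0.8,0,0,0,70],[0,0,-0.8,0,0,0,70],[0,0,-0.5,0,0,0,70],[0,0,0,0,0,0,70],[0,0,0,0,0,0,70]]]'
python3 - <<'E'
from h import *
S=capture('side');c=cv2.resize(S[200:290,300:400],(800,600)[:2] if 0 else (660,594),interpolation=2)
cv2.imwrite('pics/c.png',np.clip(c*1.8,0,255).astype(np.uint8));print(blobs(S,red))
E
```

```text
time_s: 12.35
eef_pos: [503.9, -89.2, 83.8]
ee_rot: [-0.0, 0.616, 0.787, -0.0]
force: [0.0, -0.1, -0.2]
grip_width: 0.821
grip_force: 0.0
time_s: 13.15
eef_pos: [503.7, -89.1, 178.3]
ee_rot: [-0.0, 0.616, 0.787, -0.0]
force: [-0.7, -0.4, 0.1]
grip_width: 0.818
grip_force: 0.0
[([225.9, 216.9], [215, 209, 22, 17, 288]), ([350.1, 223.3], [348, 220, 5, 10, 31]), ([289.5, 259.2], [287, 258, 6, 4, 16]), ([194.1, 371.5], [180, 360, 30, 19, 223])]
```

View pics/c.png

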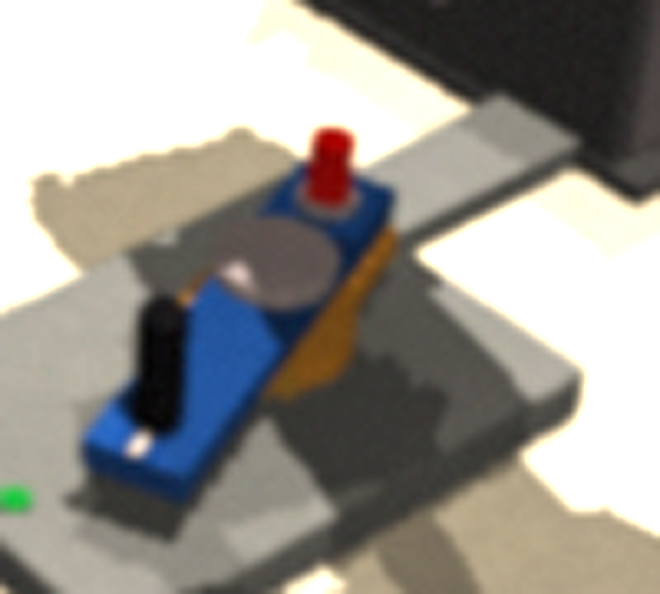

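The pin is home: its collar sits on the lever, with the red grip at (350,223) in the full image. Next, over to the post.

```bash
python3 -m crank '[[[0.6,0,0,0,0,0,70],[0.9,0,0,0,0,0,70],[0.9,0,0,0,0,0,70],[0.9,0,0,0,0,0,70],[0.9,0,0,0,0,0,70],[0.9,0,0,0,0,0,70],[0.9,0,0,0,0,0,70],[0.6,0,0,0,0,0,70]]]'
python3 -m crank '[[[0,0,0.3,0,0,0,70],[0,0,0.6,0,0,0,70],[0,0,0.6,0,0,0,70],[0,0,0.6,0,0,0,70],[0,0,0.6,0,0,0,70],[0,0,0.6,0,0,0,70],[0,0,0.4,0,0,0,70],[0,0,0,0,0,0,70]]]'
python3 -m crank '[[[0,0,0,0,0,0,50],[0,0,0,0,0,0,35],[0,0,0,0,0,0,20],[0,0,0,0,0,0,8],[0,0,0,0,0,0,8],[0,0,0,0,0,0,8],[0,0,0,0,0,0,8],[0,0,0,0,0,0,8]]]' 40
```

```text
time_s: 14.0
eef_pos: [463.1, 73.0, 178.2]
ee_rot: [-0.001, 0.616, 0.788, -0.0]
force: [-0.1, 1.0, -0.6]
grip_width: 0.82
grip_force: 0.0
time_s: 14.8
eef_pos: [463.4, 70.9, 84.8]
ee_rot: [-0.001, 0.617, 0.787, -0.001]
force: [0.8, 0.6, 1.3]
grip_width: 0.822
grip_force: 0.0
time_s: 15.6
eef_pos: [464.7, 71.0, 86.8]
ee_rot: [0.0, 0.616, 0.787, 0.0]
force: [-1.2, 0.9, 5.1]
grip_width: 0.222
grip_force: 39.0
```

Post gripped; now I swing it.

```bash
python3 -m crank '[[[-0.006,0.23,0,0,0,0.375,8],[-0.006,0.23,0,0,0,0.375,8],[-0.006,0.23,0,0,0,0.375,8],[-0.006,0.23,0,0,0,0.375,8],[-0.006,0.23,0,0,0,0.375,8],[-0.006,0.23,0,0,0,0.375,8],[-0.006,0.23,0,0,0,0.375,8],[-0.006,0.23,0,0,0,0.375,8]]]' 60
```

```text
time_s: 16.4
eef_pos: [509.3, 72.4, 86.8]
ee_rot: [-0.001, 0.767, 0.642, -0.001]
force: [-7.3, -2.4, 9.5]
grip_width: 0.216
grip_force: 58.7
```

```bash
python3 -m crank '[[[-0.006,0.23,0,0,0,0.375,8],[-0.006,0.23,0,0,0,0.375,8],[-0.006,0.23,0,0,0,0.375,8],[-0.006,0.23,0,0,0,0.375,8],[-0.006,0.23,0,0,0,0.375,8],[-0.006,0.23,0,0,0,0.375,8],[-0.006,0.23,0,0,0,0.375,8],[-0.006,0.23,0,0,0,0.375,8]]]'
python3 -m crank '[[[0,0,0,0,0,0,8],[0,0,0,0,0,0,8],[0,0,0,0,0,0,8],[0,0,0,0,0,0,8],[0,0,0,0,0,0,8],[0,0,0,0,0,0,8],[0,0,0,0,0,0,8],[0,0,0,0,0,0,8]]]'
python3 - <<'E'
from h import *
e=sense()['eef_pos'];d=e[:2]-[490.1,-36.2];print(np.hypot(*d),np.arctan2(13.5,53)+np.pi/2-np.arctan2(d[1],d[0]))
S=capture('side');c=cv2.resize(S[100:310,200:460],(743,600),interpolation=2)
cv2.imwrite('pics/d.png',np.clip(c*1.6,0,255).astype(np.uint8));print(blobs(S,red))
E
```

```text
time_s: 17.2
eef_pos: [551.4, 55.4, 86.8]
ee_rot: [-0.001, 0.884, 0.468, -0.001]
force: [-9.9, 0.2, 11.4]
grip_width: 0.215
grip_force: 58.8
time_s: 18.0
eef_pos: [551.4, 55.4, 86.8]
ee_rot: [-0.0, 0.883, 0.469, -0.001]
force: [-9.4, -0.1, 10.5]
grip_width: 0.22
grip_force: 58.8
110.23461047159422 0.8389226032300884
[([225.9, 216.9], [215, 209, 22, 17, 286]), ([362.0, 231.9], [359, 227, 7, 12, 64]), ([288.5, 259.0], [287, 258, 4, 3, 8]), ([194.2, 371.5], [180, 360, 30, 19, 222])]
```

View pics/d.png

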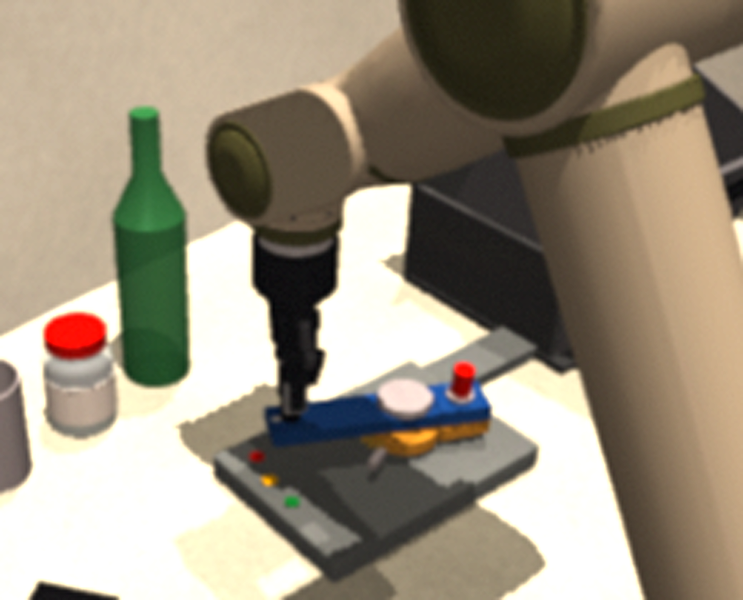

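The lever points at the red dot, with the pin still home at (362,232). The lever angle is about 0.84 rad (cam about 0.75), the spring force is 9.5 N, and the bottle and jar stand as before.

```bash
python3 -c "
from rig import *
print(finish_job())"
```

```text
the job is handed in; nothing more can be done
None
```

The job is handed in (no verdict was returned): the pin is home and released, and the gripper holds the lever at about 0.84 rad, which puts the brass plate at about 0.75 rad (third click). I saw no recycling moved, and inferred the bin's tilt from the lever angle rather than measuring it.

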